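Load the decorating nest from the tile carousel

TASK

The plain square tile is next to be painted: swing the crank on top of the tile carousel until that tile lies in the middle of the opening of the clear dust hood, then lift it out. Put it into the wooden nest between the steel pins and press it down past both sprung rollers until it sits level, fully down on the rubber rest all round, and let go. Leave the other three tiles in the carousel, and do not disturb the jar, the small bottle and the tape roll near the nest.

Things in the scene. Friction and masses are not known exactly. Their poses are not given: they have to be found in the camera images.
- square_tile_centre (a point): Centre (half-way up) of the loose plain smooth square tile (a blank), 56 x 56 x 12 mm, edges along its x and y axes, face up (+z), 80 g nominal. Unglazed red clay. It lies flat in one of the carousel's four bays, which one varies.
- hex_tile_centre (a point): Centre of the plain hexagonal tile, 58 mm across the flats, 12 mm thick, same clay, in another bay.
- round_tile_centre (a point): Centre of the plain round tile, 58 mm diameter, 12 mm thick, same clay, in another bay.
- relief_tile_centre (a point): Centre of the rough relief tile, 62 x 59 x 13 mm, with a landscape modelled on its face, in another bay.
- spindle (a point): On the carousel's vertical turning axis, at the height of the tray's floor (106 mm above the table); x points away from the hood's opening, z up. The tray is a wooden disc, 248 mm in diameter, rim 7 mm high, with four bays at right angles, parted by radial strips 10 mm high. Each tile lies on the floor, its centre about 82 mm from the axis.
- hood_top (a point): On the turning axis, on the top face of the fixed clear dust hood over the tray, 133 mm above the table. The sheet is 3 mm thick, 131 mm in radius, with a skirt round its edge and a steel bracket at its back (3 mm higher). It covers all of the tray but one opening; tiles under it cannot be picked.
- opening (a point): Middle of the opening in the hood, on the tray's floor, 82 mm from the turning axis on the robot's side; x points to the axis, z up. The opening is 136 mm wide (along y), reaches in to 35 mm from the axis and is open outward. A tile that lies here is clear of the hood on all sides.
- rotor (a joint): Turn of the tray, rad, 0 at the start, positive anticlockwise seen from above; no stops within a turn either way. Light friction (about 1.5 N at the crank knob): it stays where it is left. The crank and the tiles turn with it.
- crank_grip (a point): Middle (half-way up) of the black upright crank knob on top of the carousel: round, 18 mm diameter, 30 mm high, free to spin on its pin, 45 mm from the turning axis, 160 mm above the table, its foot 12 mm above the hood. Led round the axis on a 45 mm circle it turns the tray. Its flat steel arm runs from the axis to the knob, just under it. It may stand on any side.
- seat (a point): Middle of the nest's square black rubber rest (46 x 46 mm), on its top face, 18 mm above the table; x and y along the sides of the tile's place, z up. Seated, the tile's centre is 6 mm and its face 12 mm above this point. The nest's wooden board is 160 x 130 mm (x, y), its top 6 mm below this point.
- pins (a point): Middle of the tile's place, level with the tops of the eight round-nosed steel dowel pins round it (19 mm above the rest); axes as seat. The pins, 8 mm in diameter, stand two on each side, 23 mm either side of that side's middle, and leave 59 x 59 mm for the 56 mm tile. Fingers can pass between the pins on the two y sides (38 mm gap).
- near_roller (a point): Rest position of the axis of the sprung rubber roller on the nest's -x side: 16 mm diameter, 19 mm long along y, 8 mm above the rest; it stands 2 mm in over the tile's edge on a horizontal spring (6 N preload, 1 N/mm). Its aluminium housing starts 44 mm from the nest's middle, 18 mm above the rest.
- far_roller (a point): The same on the +x side. A tile laid in the nest rests on both rollers, about 13 mm above the rest. Pressed in the middle it goes past one roller first and tips (up to 0.25 rad), then past the other: 10 N, then about 18 N. Past the rollers they only rub on its sides (1 to 2 N each), so it must be pressed right down on both sides.
- jar_centre (a point): Centre of a loose stoneware jar, 59 mm diameter, 66 mm tall; a bystander near the nest.
- little_bottle_centre (a point): Centre of a loose small cream bottle with a screw cap, 38 mm diameter, 59 mm tall; a bystander.
- tape_centre (a point): Centre of a loose roll of brown tape lying flat, 60 mm diameter, 24 mm high; a bystander.

How it is judged:
On the way, in this order (a step that is already met when the one before it is completed fails the run):
1. The carousel is turned until the square tile, still lying in its bay, is in the middle of the hood's opening (within 25 mm) (horizontal distance between square_tile_centre and opening below 0.025 m and z of square_tile_centre in the frame of opening below 0.012 m), for 0.2 s.
2. The square tile is lifted out of the carousel (30 mm or more) (z of square_tile_centre in the frame of opening above 0.036 m), for 0.1 s.
At the end, for the whole second after the job is handed in: The square tile lies in the nest within 4 mm of its middle, down on the rubber rest (centre within 1.5 mm of its seated height), face up and level within 0.03 rad, at rest; the hexagonal, round and relief tiles still lie in the carousel's tray (horizontal distance between square_tile_centre and seat below 0.004 m and z of square_tile_centre in the frame of seat between 0.004 and 0.0075 m and angle between square_tile_centre's own z axis and vertical below 0.03 rad and linear speed of square_tile below 0.02 m/s and horizontal distance between each of hex_tile_centre, round_tile_centre, relief_tile_centre and spindle below 0.115 m and z of each of hex_tile_centre, round_tile_centre, relief_tile_centre in the frame of spindle below 0.02 m); the robot touches nothing.
It fails at once if the jar is moved by more than 30 mm (distance of jar_centre from where it was at the start of the episode above 0.03 m).
It fails at once if the small bottle is moved by more than 30 mm (distance of little_bottle_centre from where it was at the start of the episode above 0.03 m).
It fails at once if the tape roll is moved by more than 30 mm (distance of tape_centre from where it was at the start of the episode above 0.03 m).
It also fails if it takes over 54 s, if anything falls off the work surface, if the arm or the gripper's body presses on something with over 40 N, if the wrist force passes 120 N, or if a joint passes its speed limit or range.

ROBOT

A 7-joint arm with a two-finger parallel gripper is mounted at the origin on a cart in front of the work surface, level with it; the furniture and walls round the work are solid. World frame = base frame: x ahead of the robot, y to its left, z up, the work surface at z = 0. Lengths are in m, angles in rad, forces in N, time in s.
With the tool pointing down it reaches from about 0.4 to 0.9 m from the base axis. Payload 5.5 kg.
Tool frame: the origin (TCP) lies midway between the tips of the shut fingers; the grasp point (between the pads) lies 19 mm behind it; z points along the fingers, y is the line along which they close (so a half turn about z gives the same grasp; the last joint's range is limited). The gripper opens to 85 mm and grips with 20 to 120 N. Pads are 22 mm wide; open, the fingers measure 114 mm over their backs; the gripper's body (76 mm by 85 mm) begins 54 mm behind the grasp point. The pads swing forward as they close: fully open they stand 13 mm farther back than shut.
Start: joints at [1.526, 0.501, -0.427, 1.55, 0.221, 1.138, -0.21], TCP at [0.197, -0.619, 0.231] pointing down, gripper open.
Joint ranges: [-2.88, 2.88], [-0.31, 2.03], [-1.54, 1.56], [0.2, 2.42], [-1.41, 4.55], [0.19, 2.02], [-2.57, 2.57]. Speed limits (rad/s): [2.57, 2.57, 3.14, 3.14, 3.14, 3.14, 3.14].

INTERFACE

Orientations are given as [roll, pitch, yaw] about the fixed x, y, z axes, in that order (R = Rz(yaw) Ry(pitch) Rx(roll)).
In Python, from bench import get_obs, cams, job gives the robot as it stands.
- The arm moves only by the tool apply_moves, never from a script. Its argument "plan" is a list of rows, each an object of numbers: "claw": the opening, from 0 (shut) to 1 (fully open); "tx", "ty", "tz": the shift along the world's x, y, z normalised to -1 to 1, where 1 is 40 mm; "wx", "wy", "wz": the turn, a rotation vector about the world's x, y, z normalised to -1 to 1, where 1 is 0.1 rad. A call has 1 to 12 rows; each row shifts and turns the commanded pose from where the row before left it; what a row does not reach is not made up. A row lasts 1/12 s, in which the tool goes at most 41.7 mm and 7.16 degrees, less where a joint would pass 70% of its speed; a pose out of reach is approached as far as the arm can. A call with a number of a shift or a turn outside -1 to 1 is refused whole. A call with a gripper value outside its range is refused whole. The fingers move at their own pace and stop on an object; "newtons" is the grip in N (left out, the last holds). Time passes only in rows, so rows that do not move let the fingers close. It gives the time, the measured TCP pose, the force, the opening and the grip force at its end, in the units of the state.
- get_obs(): the state, without advancing time (a new reading comes with each control period).
- cams.grab_frame(name): name is "scene" or "top" or "wrist"; returns (picture, depth): 420x560x3 uint8, blue, green, red; 420x560 float32, m along the optical axis (not along the pixel's ray), 0 where there is no reading.
- cams.camera_params(name): a dict with "intrinsics" (3x3 intrinsics, pixels), "k1" (the pictures are not rectified: a ray, as slopes to the right and down, at radius r is drawn at 1 + k1 r^2 times it, then the intrinsics apply), "pose" (4x4, takes a point from camera to world coordinates). Camera axes: x right, y down, z forward; pixel columns grow to the right and rows downward; lengths in m; the calibration is good to about 2 mm. A picture is of the moment at which its call begins: read the wrist's pose just before it. camera_params takes no time and is no camera call; for the wrist camera it gives the pose at the moment of the call.
- job.job_done(): hands the job in; it is judged then, once.
The state is a dict: "time": time; "qpos": joint angles; "joint_vel": joint speeds; "tau": joint torques, N m; "eef_pos": TCP position; "tool_rot": TCP orientation; "wrist_force": force on the tool from outside, world axes, zero at the start; "wrist_torque": the same for the moment, N m; "gripper_width": finger opening in m; "grasp_force": force on a finger pad.
Only numpy, scipy, OpenCV 4.12 (cv2) and the standard library are available. Lean on these libraries where they do the work, as an engineer would, in place of code of your own. Each camera call takes 0.05 s, during which the arm holds its last target. There are 200 camera calls.

## Working session

There is one attempt and no reset: what is moved stays moved. The work goes in short steps, Python scripts to look and compute and a tool call to move; the robot and the scene stay as the last step left them, time stands still between calls to the robot, and variables do not carry over. Pictures are saved under pics/ and viewed, at most 10 in all, crops included, and the job is handed in when it is done.

Besides the shell and the picture viewer there is one more tool, called as name([rows], argument=value, ...), one row to a line, values as JSON. apply_moves: Moves the arm, as the interface text tells. Its arguments: {"type":"object","properties":{"plan":{"type":"array","items":{"type":"object","properties":{"claw":{"type":"number"},"tx":{"type":"number","minimum":-1,"maximum":1},"ty":{"type":"number","minimum":-1,"maximum":1},"tz":{"type":"number","minimum":-1,"maximum":1},"wx":{"type":"number","minimum":-1,"maximum":1},"wy":{"type":"number","minimum":-1,"maximum":1},"wz":{"type":"number","minimum":-1,"maximum":1}}}},"newtons":{"type":"number"}},"required":["plan"]}

```bash
mkdir -p pics; cat > h.py <<'E'
import numpy as np, cv2
from bench import get_obs, cams, job
def grab(name):
    p=cams.camera_params(name); im,d=cams.grab_frame(name); return im,d,p
def world(d,p):
    K=np.array(p['intrinsics']);k=p['k1'];h,w=d.shape
    u,v=np.meshgrid(np.arange(w),np.arange(h))
    pts=np.stack([u,v],-1).reshape(-1,1,2).astype(np.float64)
    r=cv2.undistortPoints(pts,K,np.array([k,0,0,0,0.])).reshape(h,w,2)
    P=np.dstack([r[...,0]*d,r[...,1]*d,d]); T=np.array(p['pose'])
    return P@T[:3,:3].T+T[:3,3]
E
python3 - <<'E'
from h import *
o=get_obs();print(o['time'],o['eef_pos'],o['tool_rot'],o['gripper_width'],o['wrist_force'])
for n in ['top','scene']:
    im,d,p=grab(n);cv2.imwrite(f'pics/{n}0.png',im);np.savez(f'{n}0.npz',im=im,d=d,K=p['intrinsics'],k=p['k1'],T=p['pose'],W=world(d,p));print(n,np.round(p['pose'],3).tolist())
E
```

```text
0.0 [ 0.19664898 -0.61880621  0.23025563] [-3.13964893e+00 -4.91147801e-05  3.07818474e-01] 0.08552820278028603 [-0.24294492 -0.11075305  0.50962455]
top [[-0.022, -0.985, 0.17, 0.436], [-1.0, 0.023, 0.004, 0.099], [-0.007, -0.17, -0.985, 0.996], [0.0, 0.0, 0.0, 1.0]]
scene [[0.508, -0.514, 0.691, -0.003], [-0.861, -0.284, 0.422, -0.256], [-0.021, -0.809, -0.587, 0.625], [0.0, 0.0, 0.0, 1.0]]
```

View pics/top0.png

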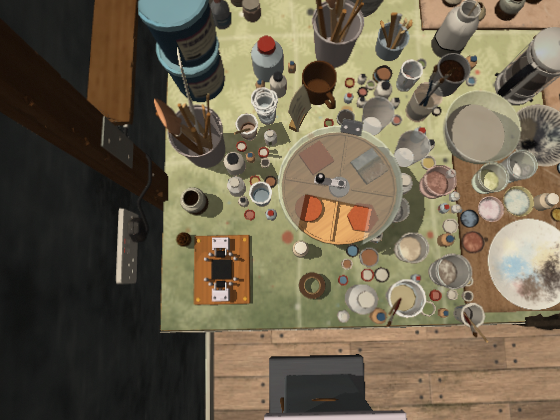

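View pics/scene0.png

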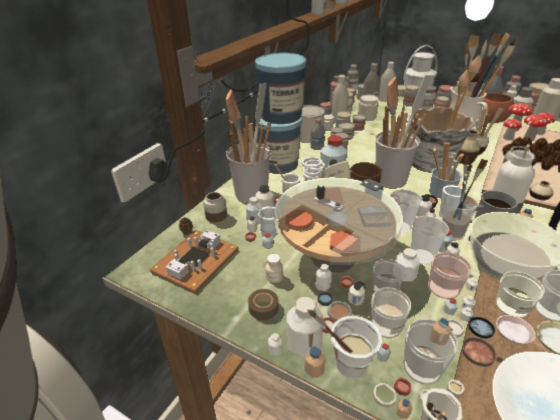

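```bash
python3 - <<'E'
from h import *
z=np.load('top0.npz');im=z['im'];W=z['W']
a=cv2.resize(im[120:250,270:410],None,fx=4,fy=4,interpolation=cv2.INTER_CUBIC)
b=cv2.resize(im[225:315,180:262],None,fx=2.9,fy=4,interpolation=cv2.INTER_CUBIC)
c=np.zeros((520,800,3),np.uint8);c[:,:560]=a;c[:360,560:560+b.shape[1]]=b[:360,:240]
cv2.imwrite('pics/c.png',c)
for n,(u,v) in dict(knob=(320,178),hub=(340,183),sq=(316,160),hex=(357,217),rnd=(312,210),hood=(300,190),brack=(350,128),seat=(222,269),board=(203,285),jar=(193,200),bot=(299,248),bot2=(183,239),tape=(313,285)).items(): print(n,np.round(W[v,u],3))
E
```

```text
knob [0.647 0.03  0.174]
hub [ 0.643 -0.013  0.148]
sq [0.698 0.033 0.132]
hex [ 0.576 -0.05   0.117]
rnd [0.592 0.044 0.12 ]
hood [0.633 0.069 0.133]
brack [ 0.766 -0.042  0.136]
seat [0.478 0.251 0.015]
board [0.442 0.295 0.01 ]
jar [0.645 0.323 0.003]
bot [0.518 0.072 0.06 ]
bot2 [0.546 0.335 0.043]
tape [ 0.436  0.04  -0.003]
```

View pics/c.png

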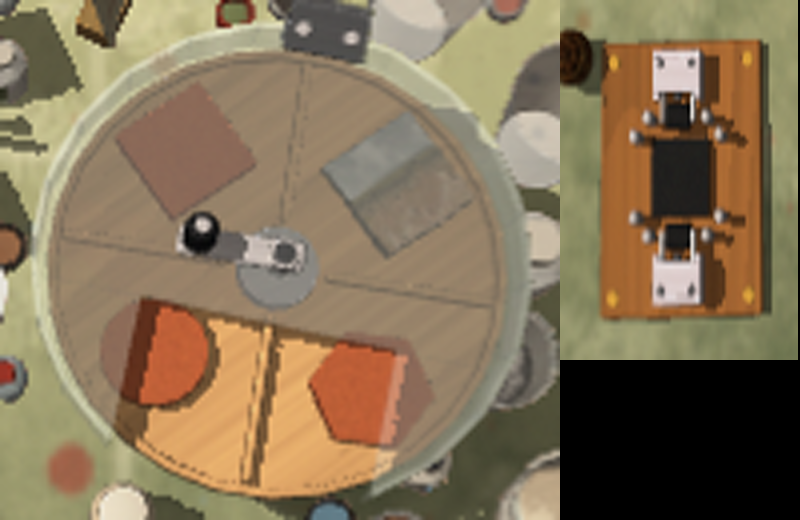

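```bash
cat >> h.py <<'E'
def onplane(p,uv,z):
    r=cv2.undistortPoints(np.array(uv,float).reshape(-1,1,2),np.array(p['intrinsics']),np.array([p['k1'],0,0,0,0.])).reshape(-1,2)
    T=np.array(p['pose']);D=np.c_[r,np.ones(len(r))]@T[:3,:3].T
    return T[:3,3]+D*((z-T[2,3])/D[:,2])[:,None]
E
python3 - <<'E'
from h import *
from scipy.optimize import least_squares
z=np.load('top0.npz');im=z['im'];W=z['W'];p=dict(intrinsics=z['K'],k1=z['k'],pose=z['T'])
m=(abs(W[...,2]-.133)<.003)&(np.hypot(W[...,0]-.643,W[...,1]+.01)<.15)
P=W[m];print('hood n',m.sum(),P.mean(0),P.min(0),P.max(0))
cv2.imwrite('/tmp/m.png',m*255)
(cs,_)=cv2.findContours(m.astype(np.uint8),cv2.RETR_EXTERNAL,cv2.CHAIN_APPROX_NONE)
c=max(cs,key=cv2.contourArea)[:,0];Q=W[c[:,1],c[:,0]]
f=lambda x:np.hypot(Q[:,0]-x[0],Q[:,1]-x[1])-x[2]
s=least_squares(f,[.643,-.01,.13],loss='soft_l1',f_scale=.002);print('circle',s.x)
cx,cy=s.x[:2]
# opening edge points (crop px)
cr=lambda *a:[(270+x/4,120+y/4) for x,y in a]
print('edge at hood',onplane(p,cr((145,297),(408,353)),.133).round(4))
print('hub',onplane(p,cr((287,252)),.15).round(4))
print('knob top',onplane(p,cr((205,228)),.175).round(4))
k=(W[...,2]>.16)&(np.hypot(W[...,0]-.643,W[...,1]+.01)<.07);print('knob pts',k.sum(),W[k].mean(0),np.median(W[k],0))
print('strip',onplane(p,cr((270,328),(250,484)),.116).round(4))
print('sq corners',onplane(p,cr((117,140),(196,83),(256,161),(176,218)),.118).round(4))
b=(abs(W[...,2]-.012)<.006)&(abs(W[...,0]-.478)<.1)&(abs(W[...,1]-.25)<.09)
g=im.astype(int);b&=(g[...,2]-g[...,0]>50)
u=np.argwhere(b)[:,::-1].astype(np.float32);R=cv2.minAreaRect(W[b][:,:2].astype(np.float32)*1000);print('board',b.sum(),R,W[b][:,2].mean())
print('seat corners',onplane(p,[(180+x/2.9,225+y/4) for x,y in [(92,139),(153,139),(153,216),(92,216)]],.018).round(4))
hz=(W[...,2]>.026)&(W[...,2]<.05)&(abs(W[...,0]-.478)<.1)&(abs(W[...,1]-.25)<.09)
for s_ in (-1,1):
  q=hz&((W[...,0]-.48)*s_>.03);print('housing',q.sum(),W[q].mean(0),W[q].min(0),W[q].max(0))
E
```

```text
hood n 8396 [ 0.66540943 -0.02261678  0.1325659 ] [ 0.51883068 -0.14733082  0.13000093] [0.79050873 0.11690526 0.13599921]
circle [ 0.6527367  -0.01803271  0.12608527]
edge at hood [[ 0.6237  0.0562  0.133 ]
 [ 0.5908 -0.0796  0.133 ]]
hub [[ 0.642  -0.0168  0.15  ]]
knob top [[0.6492 0.0272 0.175 ]]
knob pts 67 [0.64989422 0.02980085 0.17084517] [0.64969555 0.02959748 0.171616  ]
strip [[ 0.609  -0.0105  0.116 ]
 [ 0.5262  0.0036  0.116 ]]
sq corners [[ 0.7142  0.0679  0.118 ]
 [ 0.7455  0.0239  0.118 ]
 [ 0.7006 -0.0068  0.118 ]
 [ 0.6699  0.0375  0.118 ]]
board 2613 ((477.7757263183594, 252.93637084960938), (130.1042022705078, 159.85780334472656), 89.2656021118164) 0.011292536277237565
seat corners [[0.4991 0.2739 0.018 ]
 [0.4981 0.2251 0.018 ]
 [0.454  0.2252 0.018 ]
 [0.455  0.2737 0.018 ]]
housing 310 [0.42622537 0.25233603 0.03356383] [0.40503788 0.22674244 0.02606145] [0.44997258 0.27912292 0.0396893 ]
housing 339 [0.53486976 0.27340432 0.03410292] [0.51001225 0.22669645 0.02608992] [0.56421299 0.33997964 0.04516743][ WARN:0@0.435] global loadsave.cpp:1063 imwrite_ Unsupported depth image for selected encoder is fallbacked to CV_8U.
```

View /tmp/m.png

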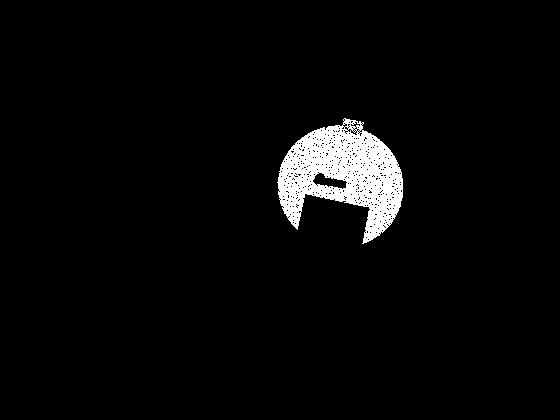

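```bash
python3 - <<'E'
from h import *
from scipy.optimize import least_squares
z=np.load('top0.npz');W=z['W']
m=(abs(W[...,2]-.133)<.003)&(np.hypot(W[...,0]-.643,W[...,1]+.02)<.15)
cs,_=cv2.findContours(m.astype(np.uint8),cv2.RETR_EXTERNAL,cv2.CHAIN_APPROX_NONE)
c=max(cs,key=cv2.contourArea)[:,0];Q=W[c[:,1],c[:,0]];r=np.hypot(Q[:,0]-.6425,Q[:,1]+.02);Q=Q[(r>.122)&(r<.136)]
s=least_squares(lambda x:np.hypot(Q[:,0]-x[0],Q[:,1]-x[1])-.131,[.643,-.02],loss='soft_l1',f_scale=.001);print(s.x,len(Q))
k=(W[...,2]>.1735)&(W[...,2]<.178)&(np.hypot(W[...,0]-.643,W[...,1]+.01)<.07);print(k.sum(),W[k].mean(0),W[k].min(0),W[k].max(0))
V=np.concatenate([W.reshape(-1,3),np.load('scene0.npz')['W'].reshape(-1,3)])
a=np.array([.2,-.62]);b=np.array([.645,.028])
for t in np.linspace(.1,1,10):
    q=a+(b-a)*t;n=np.hypot(*(V[:,:2]-q).T)<.07;zz=V[n,2];print(q.round(2),np.percentile(zz,99.5).round(3) if n.sum() else None)
for n,(x,y) in dict(nest=(.478,.25),mid=(.51,.12)).items():
    w=np.hypot(V[:,0]-x,V[:,1]-y)<.09;print(n,np.percentile(V[w,2],99.7))
E
```

```text
[ 0.64335213 -0.0156888 ] 279
18 [0.65165456 0.02810797 0.17455378] [0.6453423  0.02146957 0.17355493] [0.65765941 0.03549083 0.17604238]
[ 0.24 -0.56] -0.741
[ 0.29 -0.49] 0.03
[ 0.33 -0.43] 0.032
[ 0.38 -0.36] 0.069
[ 0.42 -0.3 ] 0.086
[ 0.47 -0.23] 0.086
[ 0.51 -0.17] 0.104
[ 0.56 -0.1 ] 0.136
[ 0.6  -0.04] 0.147
[0.64 0.03] 0.173
nest 0.03853273361543953
mid 0.9955489761495829
```

apply_moves([
  {"claw": 0.5,"tz": 1},
  {"tz": 1},
  {"tz": 1},
], newtons=20)

```text
invalid input at $.plan[0]: expected keys claw, tx, ty, tz, wx, wy, wz
```

apply_moves([
  {"claw": 0.5,"tx": 0.3,"ty": 0.4,"tz": 0.4,"wx": 0,"wy": 0,"wz": 0},
  {"claw": 0.5,"tx": 0.54,"ty": 0.8,"tz": 0.2,"wx": 0,"wy": 0,"wz": 0},
  {"claw": 0.5,"tx": 0.54,"ty": 0.8,"tz": 0.2,"wx": 0,"wy": 0,"wz": 0},
  {"claw": 0.5,"tx": 0.54,"ty": 0.8,"tz": 0.2,"wx": 0,"wy": 0,"wz": 0},
  {"claw": 0.5,"tx": 0.54,"ty": 0.8,"tz": 0,"wx": 0,"wy": 0,"wz": 0},
  {"claw": 0.5,"tx": 0.54,"ty": 0.8,"tz": 0,"wx": 0,"wy": 0,"wz": 0},
  {"claw": 0.5,"tx": 0.54,"ty": 0.8,"tz": 0,"wx": 0,"wy": 0,"wz": 0},
  {"claw": 0.5,"tx": 0.54,"ty": 0.8,"tz": 0,"wx": 0,"wy": 0,"wz": 0},
  {"claw": 0.5,"tx": 0.54,"ty": 0.8,"tz": 0,"wx": 0,"wy": 0,"wz": 0},
  {"claw": 0.5,"tx": 0.54,"ty": 0.8,"tz": 0,"wx": 0,"wy": 0,"wz": 0},
], newtons=20)

```text
time: 0.93
eef_pos: [0.4038, -0.3136, 0.2711]
tool_rot: [-3.141, 0.0, 0.308]
wrist_force: [0.7, -0.4, -0.3]
gripper_width: 0.0428
grasp_force: 0.0
```

apply_moves([
  {"claw": 0.5,"tx": 0.54,"ty": 0.8,"tz": 0,"wx": 0,"wy": 0,"wz": 0},
  {"claw": 0.5,"tx": 0.54,"ty": 0.8,"tz": 0,"wx": 0,"wy": 0,"wz": 0},
  {"claw": 0.5,"tx": 0.54,"ty": 0.8,"tz": 0,"wx": 0,"wy": 0,"wz": 0},
  {"claw": 0.5,"tx": 0.54,"ty": 0.8,"tz": 0,"wx": 0,"wy": 0,"wz": 0},
  {"claw": 0.5,"tx": 0.54,"ty": 0.8,"tz": 0,"wx": 0,"wy": 0,"wz": 0},
  {"claw": 0.5,"tx": 0.54,"ty": 0.8,"tz": 0,"wx": 0,"wy": 0,"wz": 0},
  {"claw": 0.5,"tx": 0.54,"ty": 0.8,"tz": 0,"wx": 0,"wy": 0,"wz": 0},
  {"claw": 0.5,"tx": 0.4,"ty": 0.4,"tz": 0,"wx": 0,"wy": 0,"wz": 0},
  {"claw": 0.5,"tx": 0,"ty": 0,"tz": 0,"wx": 0,"wy": 0,"wz": 0},
  {"claw": 0.5,"tx": 0,"ty": 0,"tz": 0,"wx": 0,"wy": 0,"wz": 0},
])

```text
time: 1.77
eef_pos: [0.5708, -0.0736, 0.2707]
tool_rot: [-3.14, 0.001, 0.311]
wrist_force: [-0.3, -0.8, -0.1]
gripper_width: 0.0427
grasp_force: 0.0
```

```bash
python3 - <<'E'
from h import *
o=get_obs();print(o['time'],o['eef_pos'],o['tool_rot'],o['gripper_width'])
im,d,p=grab('wrist');W=world(d,p);cv2.imwrite('pics/w1.png',im);print(np.round(p['pose'],3).tolist())
np.savez('w1.npz',im=im,d=d,K=p['intrinsics'],k=p['k1'],T=p['pose'],W=W)
k=(W[...,2]>.172)&(W[...,2]<.18)&(np.hypot(W[...,0]-.65,W[...,1]-.03)<.03)
print(k.sum(),W[k].mean(0) if k.any() else 0,W[k].min(0) if k.any() else 0,W[k].max(0) if k.any() else 0)
E
```

```text
1.7667 [ 0.57075306 -0.07360509  0.27073542] [-3.14034732e+00  5.20227327e-04  3.11404862e-01] 0.04267103907351111
[[0.306, -0.913, -0.271, 0.639], [-0.952, -0.293, -0.087, -0.052], [-0.0, 0.285, -0.959, 0.414], [0.0, 0.0, 0.0, 1.0]]
539 [0.65307611 0.02736547 0.17460115] [0.64530979 0.02021394 0.1720357 ] [0.66075124 0.03528816 0.17775489]
```

View pics/w1.png

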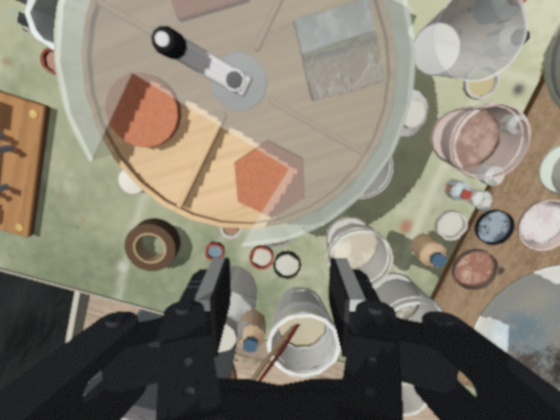

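```bash
python3 - <<'E'
from h import *
from scipy.optimize import least_squares
z=np.load('w1.npz');W=z['W'];p=dict(intrinsics=z['K'],k1=z['k'],pose=z['T'])
print('hub',onplane(p,[(236,79)],.15))
m=(abs(W[...,2]-.133)<.003)&(np.hypot(W[...,0]-.643,W[...,1]+.02)<.15)
cs,_=cv2.findContours(m.astype(np.uint8),cv2.RETR_EXTERNAL,cv2.CHAIN_APPROX_NONE)
c=max(cs,key=cv2.contourArea)[:,0];c=c[(c>2).all(1)];Q=W[c[:,1],c[:,0]];r=np.hypot(Q[:,0]-.6434,Q[:,1]+.0157);Q=Q[(r>.124)&(r<.136)]
s=least_squares(lambda x:np.hypot(Q[:,0]-x[0],Q[:,1]-x[1])-.131,[.643,-.02],loss='soft_l1',f_scale=.001);print(s.x,len(Q))
E
```

```text
hub [[ 0.64537045 -0.0184802   0.15      ]]
[ 0.64469991 -0.01628415] 490
```

apply_moves([
  {"claw": 0.5,"tx": 0.5,"ty": 0.6,"tz": 0,"wx": 0,"wy": 0,"wz": 0},
  {"claw": 0.5,"tx": 0.5,"ty": 0.6,"tz": 0,"wx": 0,"wy": 0,"wz": 0},
  {"claw": 0.5,"tx": 0.5,"ty": 0.6,"tz": 0,"wx": 0,"wy": 0,"wz": 0},
  {"claw": 0.5,"tx": 0.5,"ty": 0.6,"tz": 0,"wx": 0,"wy": 0,"wz": 0},
  {"claw": 0.5,"tx": 0.05,"ty": 0.12,"tz": -0.6,"wx": 0,"wy": 0,"wz": 0},
  {"claw": 0.5,"tx": 0,"ty": 0,"tz": -0.6,"wx": 0,"wy": 0,"wz": 0},
  {"claw": 0.5,"tx": 0,"ty": 0,"tz": 0,"wx": 0,"wy": 0,"wz": 0},
  {"claw": 0.5,"tx": 0,"ty": 0,"tz": 0,"wx": 0,"wy": 0,"wz": 0},
])

```text
time: 2.48
eef_pos: [0.6511, 0.0227, 0.2218]
tool_rot: [3.141, 0.004, 0.305]
wrist_force: [0.2, -1.0, 0.8]
gripper_width: 0.0428
grasp_force: 0.0
```

apply_moves([
  {"claw": 0.5,"tx": 0.04,"ty": 0.12,"tz": -0.2,"wx": 0,"wy": 0,"wz": 0},
  {"claw": 0.5,"tx": 0,"ty": 0,"tz": -0.5,"wx": 0,"wy": 0,"wz": 0},
  {"claw": 0.5,"tx": 0,"ty": 0,"tz": -0.5,"wx": 0,"wy": 0,"wz": 0},
  {"claw": 0.5,"tx": 0,"ty": 0,"tz": -0.4,"wx": 0,"wy": 0,"wz": 0},
  {"claw": 0.5,"tx": 0,"ty": 0,"tz": 0,"wx": 0,"wy": 0,"wz": 0},
  {"claw": 0.5,"tx": 0,"ty": 0,"tz": 0,"wx": 0,"wy": 0,"wz": 0},
])

```text
time: 2.98
eef_pos: [0.6543, 0.0294, 0.1598]
tool_rot: [3.141, -0.0, 0.307]
wrist_force: [0.4, -0.6, 0.4]
gripper_width: 0.0428
grasp_force: 0.0
```

apply_moves([
  {"claw": 0,"tx": 0,"ty": 0,"tz": 0,"wx": 0,"wy": 0,"wz": 0},
  {"claw": 0,"tx": 0,"ty": 0,"tz": 0,"wx": 0,"wy": 0,"wz": 0},
  {"claw": 0,"tx": 0,"ty": 0,"tz": 0,"wx": 0,"wy": 0,"wz": 0},
  {"claw": 0,"tx": 0,"ty": 0,"tz": 0,"wx": 0,"wy": 0,"wz": 0},
  {"claw": 0,"tx": 0,"ty": 0,"tz": 0,"wx": 0,"wy": 0,"wz": 0},
  {"claw": 0,"tx": 0,"ty": 0,"tz": 0,"wx": 0,"wy": 0,"wz": 0},
])

```text
time: 3.48
eef_pos: [0.6555, 0.0297, 0.1614]
tool_rot: [3.14, -0.003, 0.307]
wrist_force: [-0.2, -2.3, 6.1]
gripper_width: 0.0165
grasp_force: 19.8
```

```bash
python3 - <<'E'
import numpy as np
a=np.radians(78.9+np.linspace(0,129,25));d=np.diff(np.c_[np.cos(a),np.sin(a)],axis=0)*45/40
for r in d: print('{"claw":0,"tx":%.3f,"ty":%.3f}'%tuple(r))
E
```

```text
{"claw":0,"tx":-0.104,"ty":0.015}
{"claw":0,"tx":-0.105,"ty":0.006}
{"claw":0,"tx":-0.105,"ty":-0.004}
{"claw":0,"tx":-0.105,"ty":-0.014}
{"claw":0,"tx":-0.103,"ty":-0.024}
{"claw":0,"tx":-0.100,"ty":-0.033}
{"claw":0,"tx":-0.096,"ty":-0.043}
{"claw":0,"tx":-0.092,"ty":-0.051}
{"claw":0,"tx":-0.087,"ty":-0.060}
{"claw":0,"tx":-0.081,"ty":-0.068}
{"claw":0,"tx":-0.074,"ty":-0.075}
{"claw":0,"tx":-0.067,"ty":-0.082}
{"claw":0,"tx":-0.059,"ty":-0.088}
{"claw":0,"tx":-0.050,"ty":-0.093}
{"claw":0,"tx":-0.041,"ty":-0.097}
{"claw":0,"tx":-0.032,"ty":-0.100}
{"claw":0,"tx":-0.023,"ty":-0.103}
{"claw":0,"tx":-0.013,"ty":-0.105}
{"claw":0,"tx":-0.003,"ty":-0.105}
{"claw":0,"tx":0.007,"ty":-0.105}
{"claw":0,"tx":0.017,"ty":-0.104}
{"claw":0,"tx":0.026,"ty":-0.102}
{"claw":0,"tx":0.036,"ty":-0.099}
{"claw":0,"tx":0.045,"ty":-0.095}
```

apply_moves([
  {"claw": 0,"tx": -0.104,"ty": 0.015,"tz": 0,"wx": 0,"wy": 0,"wz": 0},
  {"claw": 0,"tx": -0.105,"ty": 0.006,"tz": 0,"wx": 0,"wy": 0,"wz": 0},
  {"claw": 0,"tx": -0.105,"ty": -0.004,"tz": 0,"wx": 0,"wy": 0,"wz": 0},
  {"claw": 0,"tx": -0.105,"ty": -0.014,"tz": 0,"wx": 0,"wy": 0,"wz": 0},
  {"claw": 0,"tx": -0.103,"ty": -0.024,"tz": 0,"wx": 0,"wy": 0,"wz": 0},
  {"claw": 0,"tx": -0.1,"ty": -0.033,"tz": 0,"wx": 0,"wy": 0,"wz": 0},
  {"claw": 0,"tx": -0.096,"ty": -0.043,"tz": 0,"wx": 0,"wy": 0,"wz": 0},
  {"claw": 0,"tx": -0.092,"ty": -0.051,"tz": 0,"wx": 0,"wy": 0,"wz": 0},
  {"claw": 0,"tx": 0,"ty": 0,"tz": 0,"wx": 0,"wy": 0,"wz": 0},
  {"claw": 0,"tx": 0,"ty": 0,"tz": 0,"wx": 0,"wy": 0,"wz": 0},
])

```text
time: 4.32
eef_pos: [0.6228, 0.0232, 0.1613]
tool_rot: [3.139, -0.002, 0.307]
wrist_force: [-0.0, -2.4, 9.0]
gripper_width: 0.0165
grasp_force: 20.3
```

Low forces; it follows. Continue.

apply_moves([
  {"claw": 0,"tx": -0.087,"ty": -0.06,"tz": 0,"wx": 0,"wy": 0,"wz": 0},
  {"claw": 0,"tx": -0.081,"ty": -0.068,"tz": 0,"wx": 0,"wy": 0,"wz": 0},
  {"claw": 0,"tx": -0.074,"ty": -0.075,"tz": 0,"wx": 0,"wy": 0,"wz": 0},
  {"claw": 0,"tx": -0.067,"ty": -0.082,"tz": 0,"wx": 0,"wy": 0,"wz": 0},
  {"claw": 0,"tx": -0.059,"ty": -0.088,"tz": 0,"wx": 0,"wy": 0,"wz": 0},
  {"claw": 0,"tx": -0.05,"ty": -0.093,"tz": 0,"wx": 0,"wy": 0,"wz": 0},
  {"claw": 0,"tx": -0.041,"ty": -0.097,"tz": 0,"wx": 0,"wy": 0,"wz": 0},
  {"claw": 0,"tx": -0.032,"ty": -0.1,"tz": 0,"wx": 0,"wy": 0,"wz": 0},
  {"claw": 0,"tx": -0.023,"ty": -0.103,"tz": 0,"wx": 0,"wy": 0,"wz": 0},
  {"claw": 0,"tx": 0,"ty": 0,"tz": 0,"wx": 0,"wy": 0,"wz": 0},
])

```text
time: 5.15
eef_pos: [0.6029, -0.007, 0.1614]
tool_rot: [3.14, -0.004, 0.307]
wrist_force: [0.8, -0.9, 8.6]
gripper_width: 0.0164
grasp_force: 20.2
```

apply_moves([
  {"claw": 0,"tx": -0.013,"ty": -0.105,"tz": 0,"wx": 0,"wy": 0,"wz": 0},
  {"claw": 0,"tx": -0.003,"ty": -0.105,"tz": 0,"wx": 0,"wy": 0,"wz": 0},
  {"claw": 0,"tx": 0.007,"ty": -0.105,"tz": 0,"wx": 0,"wy": 0,"wz": 0},
  {"claw": 0,"tx": 0.017,"ty": -0.104,"tz": 0,"wx": 0,"wy": 0,"wz": 0},
  {"claw": 0,"tx": 0.026,"ty": -0.102,"tz": 0,"wx": 0,"wy": 0,"wz": 0},
  {"claw": 0,"tx": 0.036,"ty": -0.099,"tz": 0,"wx": 0,"wy": 0,"wz": 0},
  {"claw": 0,"tx": 0.045,"ty": -0.095,"tz": 0,"wx": 0,"wy": 0,"wz": 0},
  {"claw": 0,"tx": 0,"ty": 0,"tz": 0,"wx": 0,"wy": 0,"wz": 0},
  {"claw": 0,"tx": 0,"ty": 0,"tz": 0,"wx": 0,"wy": 0,"wz": 0},
])

```text
time: 5.9
eef_pos: [0.6071, -0.0351, 0.1613]
tool_rot: [3.14, -0.003, 0.307]
wrist_force: [0.6, -1.1, 9.0]
gripper_width: 0.0166
grasp_force: 20.3
```

```bash
python3 - <<'E'
from h import *
o=get_obs();print(o['time'],o['eef_pos'],o['tool_rot'],o['gripper_width'])
im,d,p=grab('top');W=world(d,p);
np.savez('t2.npz',im=im,d=d,K=p['intrinsics'],k=p['k1'],T=p['pose'],W=W)
cv2.imwrite('pics/t2.png',cv2.resize(im[120:255,260:410],None,fx=4,fy=4,interpolation=cv2.INTER_CUBIC))
E
```

```text
5.9 [ 0.60714131 -0.03509348  0.16132461] [ 3.14000162e+00 -3.13275393e-03  3.07490710e-01] 0.01655434970651925
```

View pics/t2.png

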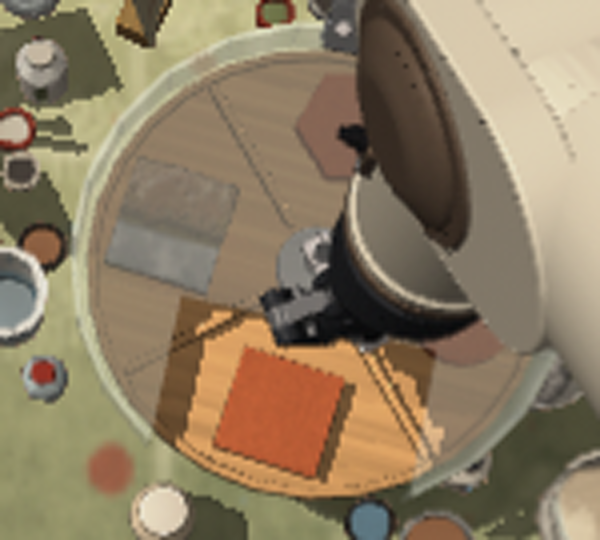

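```bash
python3 - <<'E'
from h import *
z=np.load('t2.npz');W=z['W'];p=dict(intrinsics=z['K'],k1=z['k'],pose=z['T'])
im=z['im'].astype(int);m=(im[...,2]-im[...,0]>110)&(im[...,1]<120)&(abs(W[...,2]-.118)<.006)&(np.hypot(W[...,0]-.565,W[...,1])<.06)
m=cv2.morphologyEx(m.astype(np.uint8),cv2.MORPH_OPEN,np.ones((3,3)))>0
print(m.sum(),W[m].mean(0),cv2.minAreaRect(W[m][:,:2].astype(np.float32)*1000))
c=onplane(p,[(260+x/4,120+y/4) for x,y in [(243,345),(355,383),(318,481),(213,443)]],.118);print(c.round(4),c.mean(0))
E
```

```text
667 [0.5653842  0.00900588 0.11740384] ((565.4557495117188, 8.867237091064453), (55.05304718017578, 54.73371124267578), 70.45294952392578)
[[ 0.6003  0.0256  0.118 ]
 [ 0.5785 -0.0327  0.118 ]
 [ 0.5272 -0.0109  0.118 ]
 [ 0.5485  0.0433  0.118 ]] [0.56363404 0.00632714 0.118     ]
```

apply_moves([
  {"claw": 0.4,"tx": 0,"ty": 0,"tz": 0,"wx": 0,"wy": 0,"wz": 0},
  {"claw": 0.4,"tx": 0,"ty": 0,"tz": 0,"wx": 0,"wy": 0,"wz": 0},
  {"claw": 0.4,"tx": 0,"ty": 0,"tz": 0,"wx": 0,"wy": 0,"wz": 0},
  {"claw": 0.4,"tx": 0,"ty": 0,"tz": 0.4,"wx": 0,"wy": 0,"wz": 0},
  {"claw": 0.8,"tx": 0,"ty": 0,"tz": 0.8,"wx": 0,"wy": 0,"wz": 0},
  {"claw": 0.9,"tx": -0.8,"ty": 0,"tz": 0.8,"wx": 0,"wy": 0,"wz": -1},
  {"claw": 0.9,"tx": -0.8,"ty": 0.5,"tz": 0.6,"wx": 0,"wy": 0,"wz": -1},
  {"claw": 0.9,"tx": -0.8,"ty": 0.5,"tz": 0.2,"wx": 0,"wy": 0,"wz": -1},
  {"claw": 0.9,"tx": -0.8,"ty": 0,"tz": 0,"wx": 0,"wy": 0,"wz": -1},
  {"claw": 0.9,"tx": -0.2,"ty": 0,"tz": 0,"wx": 0,"wy": 0,"wz": -1},
  {"claw": 0.9,"tx": 0,"ty": 0,"tz": 0,"wx": 0,"wy": 0,"wz": 0},
  {"claw": 0.9,"tx": 0,"ty": 0,"tz": 0,"wx": 0,"wy": 0,"wz": 0},
])

```text
time: 6.95
eef_pos: [0.4744, 0.0034, 0.2673]
tool_rot: [3.141, -0.001, -0.19]
wrist_force: [1.0, -0.2, 1.1]
gripper_width: 0.0769
grasp_force: 0.0
```

```bash
cat > t.py <<'E'
from h import *
o=get_obs();print(o['time'],o['eef_pos'],o['tool_rot'],o['gripper_width'])
im0,d,p=grab('wrist');W=world(d,p);im=im0.astype(int)
np.savez('w3.npz',im=im0,W=W,K=p['intrinsics'],k=p['k1'],T=p['pose']);cv2.imwrite('pics/w3.png',im0)
m=(im[...,2]-im[...,0]>80)&(abs(W[...,2]-.118)<.005)&(np.hypot(W[...,0]-.565,W[...,1])<.05)
m=cv2.morphologyEx(m.astype(np.uint8),cv2.MORPH_OPEN,np.ones((3,3)))>0
print(m.sum(),W[m].mean(0),cv2.minAreaRect(W[m][:,:2].astype(np.float32)*1000))
k=(W[...,2]>.17)&(W[...,2]<.18)&(np.hypot(W[...,0]-.6443,W[...,1]+.0165)<.06);print('knob',k.sum(),W[k].mean(0) if k.any() else 0)
E
python3 t.py
```

```text
6.95 [0.47435135 0.00343795 0.26727298] [ 3.14067988e+00 -7.82342346e-04 -1.89783609e-01] 0.07685391340470132
5457 [0.56800238 0.00762781 0.11903529] ((567.2879638671875, 7.924919128417969), (55.311275482177734, 55.67124938964844), 70.22098541259766)
knob 148 [ 0.59829463 -0.0351275   0.17282318]
```

View pics/w3.png

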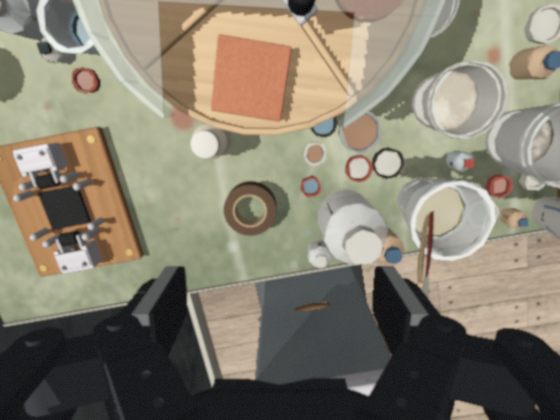

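apply_moves([
  {"claw": 0.8,"tx": 0.6,"ty": 0.03,"tz": -0.2,"wx": 0,"wy": 0,"wz": -0.5},
  {"claw": 0.8,"tx": 0.6,"ty": 0.03,"tz": -0.4,"wx": 0,"wy": 0,"wz": -0.5},
  {"claw": 0.8,"tx": 0.6,"ty": 0.03,"tz": -0.5,"wx": 0,"wy": 0,"wz": -0.5},
  {"claw": 0.8,"tx": 0.5,"ty": 0.03,"tz": -0.5,"wx": 0,"wy": 0,"wz": 0},
  {"claw": 0.8,"tx": 0,"ty": 0,"tz": -0.5,"wx": 0,"wy": 0,"wz": 0},
  {"claw": 0.8,"tx": 0,"ty": 0,"tz": -0.5,"wx": 0,"wy": 0,"wz": 0},
  {"claw": 0.8,"tx": 0,"ty": 0,"tz": 0,"wx": 0,"wy": 0,"wz": 0},
  {"claw": 0.8,"tx": 0,"ty": 0,"tz": 0,"wx": 0,"wy": 0,"wz": 0},
])

```text
time: 7.67
eef_pos: [0.5661, 0.0086, 0.1614]
tool_rot: [-3.142, 0.004, -0.341]
wrist_force: [0.7, -0.1, 1.3]
gripper_width: 0.0681
grasp_force: 0.0
```

Position and yaw are right; descend to z ≈ 0.105 and grip.

apply_moves([
  {"claw": 0.8,"tx": 0,"ty": 0,"tz": -0.5,"wx": 0,"wy": 0,"wz": 0},
  {"claw": 0.8,"tx": 0,"ty": 0,"tz": -0.5,"wx": 0,"wy": 0,"wz": 0},
  {"claw": 0.8,"tx": 0,"ty": 0,"tz": -0.25,"wx": 0,"wy": 0,"wz": 0},
  {"claw": 0.8,"tx": 0,"ty": 0,"tz": -0.12,"wx": 0,"wy": 0,"wz": 0},
  {"claw": 0.8,"tx": 0,"ty": 0,"tz": 0,"wx": 0,"wy": 0,"wz": 0},
  {"claw": 0.8,"tx": 0,"ty": 0,"tz": 0,"wx": 0,"wy": 0,"wz": 0},
])

```text
time: 8.17
eef_pos: [0.5673, 0.0086, 0.1093]
tool_rot: [-3.141, -0.001, -0.342]
wrist_force: [0.4, -0.1, -0.1]
gripper_width: 0.0684
grasp_force: 0.0
```

apply_moves([
  {"claw": 0.4,"tx": 0,"ty": 0,"tz": 0,"wx": 0,"wy": 0,"wz": 0},
  {"claw": 0.4,"tx": 0,"ty": 0,"tz": 0,"wx": 0,"wy": 0,"wz": 0},
  {"claw": 0.4,"tx": 0,"ty": 0,"tz": 0,"wx": 0,"wy": 0,"wz": 0},
  {"claw": 0.4,"tx": 0,"ty": 0,"tz": 0,"wx": 0,"wy": 0,"wz": 0},
  {"claw": 0.4,"tx": 0,"ty": 0,"tz": 0,"wx": 0,"wy": 0,"wz": 0},
], newtons=60)

```text
time: 8.58
eef_pos: [0.5677, 0.0086, 0.1103]
tool_rot: [-3.141, -0.003, -0.342]
wrist_force: [-1.5, 0.8, 5.7]
gripper_width: 0.0535
grasp_force: 61.8
```

apply_moves([
  {"claw": 0.4,"tx": 0,"ty": 0,"tz": 0.3,"wx": 0,"wy": 0,"wz": 0},
  {"claw": 0.4,"tx": 0,"ty": 0,"tz": 0.6,"wx": 0,"wy": 0,"wz": 0},
  {"claw": 0.4,"tx": 0,"ty": 0,"tz": 0.8,"wx": 0,"wy": 0,"wz": 0},
  {"claw": 0.4,"tx": -0.3,"ty": 0,"tz": 0.8,"wx": 0,"wy": 0,"wz": 0.2},
  {"claw": 0.4,"tx": -0.6,"ty": 0.3,"tz": 0.3,"wx": 0,"wy": 0,"wz": 0.5},
  {"claw": 0.4,"tx": -0.6,"ty": 0.6,"tz": 0,"wx": 0,"wy": 0,"wz": 0.6},
  {"claw": 0.4,"tx": -0.7,"ty": 0.6,"tz": 0,"wx": 0,"wy": 0,"wz": 0.6},
  {"claw": 0.4,"tx": -0.7,"ty": 0.6,"tz": 0,"wx": 0,"wy": 0,"wz": 0.6},
  {"claw": 0.4,"tx": -0.7,"ty": 0.6,"tz": 0,"wx": 0,"wy": 0,"wz": 0.6},
  {"claw": 0.4,"tx": 0,"ty": 0.7,"tz": 0,"wx": 0,"wy": 0,"wz": 0.3},
  {"claw": 0.4,"tx": 0,"ty": 0,"tz": 0,"wx": 0,"wy": 0,"wz": 0},
  {"claw": 0.4,"tx": 0,"ty": 0,"tz": 0,"wx": 0,"wy": 0,"wz": 0},
])

```text
time: 9.58
eef_pos: [0.4227, 0.146, 0.2218]
tool_rot: [3.141, -0.003, 0.002]
wrist_force: [-0.0, -0.0, -0.6]
gripper_width: 0.0536
grasp_force: 63.2
```

```bash
cat > n.py <<'E'
from h import *
o=get_obs();print(o['time'],o['eef_pos'],o['tool_rot'],o['gripper_width'])
im,d,p=grab('wrist');W=world(d,p);g=im.astype(int)
np.savez('w4.npz',im=im,W=W,K=p['intrinsics'],k=p['k1'],T=p['pose']);cv2.imwrite('pics/w4.png',im)
near=(abs(W[...,0]-.478)<.1)&(abs(W[...,1]-.25)<.1)
b=near&(abs(W[...,2]-.012)<.006)&(g[...,2]-g[...,0]>50)
b=cv2.morphologyEx(b.astype(np.uint8),cv2.MORPH_OPEN,np.ones((3,3)))>0
print('board',b.sum(),cv2.minAreaRect(W[b][:,:2].astype(np.float32)*1000),W[b][:,2].mean())
s=near&(abs(W[...,0]-.478)<.035)&(abs(W[...,1]-.25)<.04)&(g.max(-1)<60)&(abs(W[...,2]-.018)<.006)
s=cv2.morphologyEx(s.astype(np.uint8),cv2.MORPH_OPEN,np.ones((5,5)))>0
if s.any(): print('seat',s.sum(),cv2.minAreaRect(W[s][:,:2].astype(np.float32)*1000),W[s].mean(0))
E
python3 n.py
```

```text
9.5833 [0.42265967 0.14604411 0.22176395] [ 3.14134235e+00 -2.76258631e-03  1.61316094e-03] 0.05359826731424753
board 14668 ((479.1356506347656, 251.47344970703125), (158.2871856689453, 129.38528442382812), 0.002309290925040841) 0.01300683394009032
seat 1800 ((479.1302490234375, 250.0651397705078), (41.26713943481445, 43.623374938964844), 0.29730311036109924) [0.47756866 0.24985658 0.01904271]
```

View pics/w4.png

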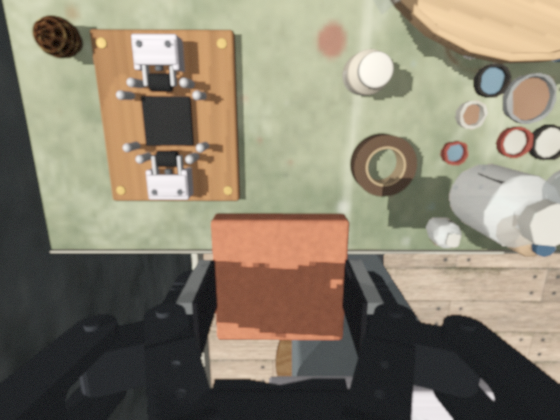

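```bash
python3 - <<'E'
from h import *
z=np.load('w4.npz');W=z['W'];im=z['im'].astype(int);p=dict(intrinsics=z['K'],k1=z['k'],pose=z['T'])
m=(W[...,2]>.032)&(W[...,2]<.041)&(np.hypot(W[...,0]-.479,W[...,1]-.251)<.045)
n,l,s,c=cv2.connectedComponentsWithStats(m.astype(np.uint8))
for i in range(1,n):
    if s[i,4]>5: print(s[i,4],W[l==i].mean(0).round(4),c[i].round(0))
t=(im[...,2]-im[...,0]>60)&(abs(W[...,2]-.2295)<.008);t=cv2.morphologyEx(t.astype(np.uint8),cv2.MORPH_OPEN,np.ones((5,5)))>0
q=W[t];print(t.sum(),q.mean(0),cv2.minAreaRect(q[:,:2].astype(np.float32)*1000),np.linalg.lstsq(np.c_[q[:,:2]-q[:,:2].mean(0),np.ones(len(q))],q[:,2],rcond=None)[0])
g=im.astype(np.uint8)[75:180,100:225];
E
```

```text
311 [0.5131 0.2517 0.034 ] [158.  82.]
76 [0.5126 0.2741 0.0362] [131.  82.]
7 [0.5134 0.2643 0.0324] [144.  81.]
8 [0.5131 0.2395 0.0324] [172.  82.]
70 [0.5127 0.2278 0.0363] [184.  82.]
79 [0.5022 0.2843 0.036 ] [121.  95.]
81 [0.5019 0.2175 0.0363] [197.  95.]
70 [0.4558 0.2845 0.0363] [127. 148.]
64 [0.456  0.2176 0.0364] [200. 148.]
285 [0.4446 0.2517 0.0339] [165. 160.]
67 [0.4455 0.2734 0.0363] [140. 159.]
64 [0.4457 0.2277 0.0365] [190. 159.]
11 [0.4379 0.2396 0.0325] [179. 167.]
15703 [0.42448921 0.14535616 0.23038278] ((422.0589599609375, 145.40553283691406), (55.5371208190918, 56.706520080566406), 89.99870300292969) [-0.00373799 -0.00199925  0.23038278]
```

apply_moves([
  {"claw": 0.4,"tx": 0.3,"ty": 0.6,"tz": 0,"wx": 0,"wy": 0,"wz": 0},
  {"claw": 0.4,"tx": 0.4,"ty": 0.7,"tz": -0.2,"wx": 0,"wy": 0,"wz": 0},
  {"claw": 0.4,"tx": 0.4,"ty": 0.7,"tz": -0.3,"wx": 0,"wy": 0,"wz": 0},
  {"claw": 0.4,"tx": 0.325,"ty": 0.637,"tz": -0.5,"wx": 0,"wy": 0,"wz": 0},
  {"claw": 0.4,"tx": 0,"ty": 0,"tz": -0.6,"wx": 0,"wy": 0,"wz": 0},
  {"claw": 0.4,"tx": 0,"ty": 0,"tz": -0.7,"wx": 0,"wy": 0,"wz": 0},
  {"claw": 0.4,"tx": 0,"ty": 0,"tz": -0.7,"wx": 0,"wy": 0,"wz": 0},
  {"claw": 0.4,"tx": 0,"ty": 0,"tz": -0.5,"wx": 0,"wy": 0,"wz": 0},
  {"claw": 0.4,"tx": 0,"ty": 0,"tz": 0,"wx": 0,"wy": 0,"wz": 0},
  {"claw": 0.4,"tx": 0,"ty": 0,"tz": 0,"wx": 0,"wy": 0,"wz": 0},
])

```text
time: 10.47
eef_pos: [0.4795, 0.2485, 0.0796]
tool_rot: [3.14, 0.002, -0.004]
wrist_force: [0.7, 0.4, 0.1]
gripper_width: 0.0536
grasp_force: 63.3
```

```bash
python3 - <<'E'
from h import *
o=get_obs();e=o['eef_pos'];print(o['time'],e,o['tool_rot'],o['gripper_width'],o['wrist_force'])
im,d,p=grab('wrist');W=world(d,p);im=im.astype(int)
cv2.imwrite('pics/w5.png',im)
m=(W[...,2]>.031)&(W[...,2]<.042)&(np.hypot(W[...,0]-.479,W[...,1]-.251)<.05)
n,l,s,c=cv2.connectedComponentsWithStats(m.astype(np.uint8))
for i in range(1,n):
    if s[i,4]>20: print(s[i,4],W[l==i].mean(0).round(4),c[i].round(0))
t=(im[...,2]-im[...,0]>60)&(abs(W[...,2]-e[2]-.0077)<.008)&(np.hypot(W[...,0]-e[0],W[...,1]-e[1])<.05);t=cv2.morphologyEx(t.astype(np.uint8),cv2.MORPH_OPEN,np.ones((5,5)))>0
q=W[t];print(t.sum(),q.mean(0),cv2.minAreaRect(q[:,:2].astype(np.float32)*1000))
E
```

```text
10.4667 [0.47950942 0.2484915  0.07960152] [ 3.14001377e+00  2.23654763e-03 -3.88577349e-03] 0.0536071498100126 [0.7404574  0.3698576  0.12918634]
552 [0.5222 0.2517 0.0338] [271. 161.]
847 [0.5134 0.252  0.0338] [271. 177.]
186 [0.513  0.2292 0.0364] [314. 179.]
185 [0.5129 0.2745 0.0363] [229. 179.]
188 [0.5027 0.219  0.0362] [332. 197.]
189 [0.5026 0.2848 0.0361] [211. 198.]
15707 [0.4814603  0.2477     0.08821267] ((478.9765319824219, 247.6448974609375), (56.09748077392578, 56.596492767333984), 89.62992858886719)[ WARN:0@1.159] global loadsave.cpp:1063 imwrite_ Unsupported depth image for selected encoder is fallbacked to CV_8U.
```

View pics/w5.png

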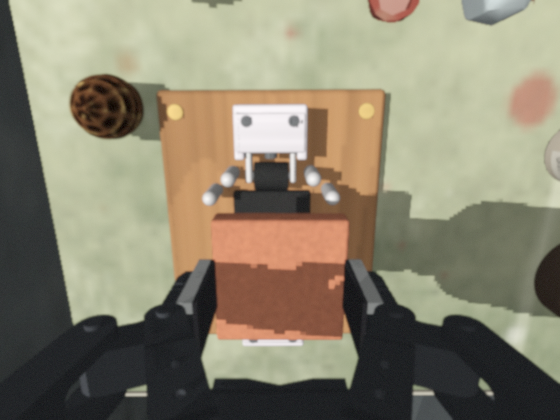

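apply_moves([
  {"claw": 0.4,"tx": 0.015,"ty": 0.105,"tz": 0,"wx": 0,"wy": 0,"wz": 0.05},
  {"claw": 0.4,"tx": 0,"ty": 0,"tz": -0.4,"wx": 0,"wy": 0,"wz": 0},
  {"claw": 0.4,"tx": 0,"ty": 0,"tz": -0.3,"wx": 0,"wy": 0,"wz": 0},
  {"claw": 0.4,"tx": 0,"ty": 0,"tz": 0,"wx": 0,"wy": 0,"wz": 0},
  {"claw": 0.4,"tx": 0,"ty": 0,"tz": 0,"wx": 0,"wy": 0,"wz": 0},
], newtons=100)

```text
time: 10.93
eef_pos: [0.4808, 0.2545, 0.0534]
tool_rot: [-3.141, -0.001, 0.003]
wrist_force: [-0.3, 1.1, -0.4]
gripper_width: 0.0517
grasp_force: 104.3
```

apply_moves([
  {"claw": 0.4,"tx": 0,"ty": 0,"tz": -0.15,"wx": 0,"wy": 0,"wz": 0},
  {"claw": 0.4,"tx": 0,"ty": 0,"tz": -0.15,"wx": 0,"wy": 0,"wz": 0},
  {"claw": 0.4,"tx": 0,"ty": 0,"tz": 0,"wx": 0,"wy": 0,"wz": 0},
  {"claw": 0.4,"tx": 0,"ty": 0,"tz": 0,"wx": 0,"wy": 0,"wz": 0},
])

```text
time: 11.27
eef_pos: [0.48, 0.254, 0.0403]
tool_rot: [3.141, 0.0, 0.003]
wrist_force: [-0.3, 0.7, -0.7]
gripper_width: 0.0516
grasp_force: 104.3
```

apply_moves([
  {"claw": 0.4,"tx": 0,"ty": -0.03,"tz": 0,"wx": 0,"wy": 0,"wz": 0},
  {"claw": 0.4,"tx": 0,"ty": 0,"tz": -0.1,"wx": 0,"wy": 0,"wz": 0},
  {"claw": 0.4,"tx": 0,"ty": 0,"tz": -0.1,"wx": 0,"wy": 0,"wz": 0},
  {"claw": 0.4,"tx": 0,"ty": 0,"tz": 0,"wx": 0,"wy": 0,"wz": 0},
  {"claw": 0.4,"tx": 0,"ty": 0,"tz": 0,"wx": 0,"wy": 0,"wz": 0},
])

```text
time: 11.68
eef_pos: [0.4801, 0.2531, 0.0325]
tool_rot: [-3.142, -0.0, 0.003]
wrist_force: [-0.6, -1.0, 1.3]
gripper_width: 0.0516
grasp_force: 104.8
```

apply_moves([
  {"claw": 0.4,"tx": 0,"ty": 0,"tz": -0.1,"wx": 0,"wy": 0,"wz": 0},
  {"claw": 0.4,"tx": 0,"ty": 0,"tz": -0.1,"wx": 0,"wy": 0,"wz": 0},
  {"claw": 0.4,"tx": 0,"ty": 0,"tz": 0,"wx": 0,"wy": 0,"wz": 0},
  {"claw": 0.4,"tx": 0,"ty": 0,"tz": 0,"wx": 0,"wy": 0,"wz": 0},
])

```text
time: 12.02
eef_pos: [0.4797, 0.2531, 0.0238]
tool_rot: [-3.141, 0.001, 0.003]
wrist_force: [0.5, 1.6, -2.3]
gripper_width: 0.0518
grasp_force: 104.4
```

apply_moves([
  {"claw": 0.4,"tx": 0,"ty": 0,"tz": -0.06,"wx": 0,"wy": 0,"wz": 0},
  {"claw": 0.4,"tx": 0,"ty": 0,"tz": -0.05,"wx": 0,"wy": 0,"wz": 0},
  {"claw": 0.4,"tx": 0,"ty": 0,"tz": 0,"wx": 0,"wy": 0,"wz": 0},
  {"claw": 0.4,"tx": 0,"ty": 0,"tz": 0,"wx": 0,"wy": 0,"wz": 0},
])

```text
time: 12.35
eef_pos: [0.4802, 0.2532, 0.0226]
tool_rot: [3.14, -0.001, 0.003]
wrist_force: [-9.2, -4.6, 30.1]
gripper_width: 0.0515
grasp_force: 109.1
```

apply_moves([
  {"claw": 0.4,"tx": 0,"ty": 0,"tz": 0.04,"wx": 0,"wy": 0,"wz": 0},
  {"claw": 0.75,"tx": 0,"ty": 0,"tz": 0,"wx": 0,"wy": 0,"wz": 0},
  {"claw": 0.75,"tx": 0,"ty": 0,"tz": 0,"wx": 0,"wy": 0,"wz": 0},
  {"claw": 0.75,"tx": 0,"ty": 0,"tz": 0,"wx": 0,"wy": 0,"wz": 0},
  {"claw": 0.75,"tx": 0,"ty": 0,"tz": 0.3,"wx": 0,"wy": 0,"wz": 0},
  {"claw": 0.75,"tx": 0,"ty": 0,"tz": 0.6,"wx": 0,"wy": 0,"wz": 0},
  {"claw": 0.75,"tx": -0.4,"ty": 0,"tz": 0.8,"wx": 0,"wy": 0,"wz": 0},
  {"claw": 0,"tx": -0.6,"ty": 0,"tz": 0.8,"wx": 0,"wy": 0,"wz": 0},
  {"claw": 0,"tx": -0.5,"ty": 0,"tz": 0.5,"wx": 0,"wy": 0,"wz": 0},
  {"claw": 0,"tx": 0,"ty": 0,"tz": 0,"wx": 0,"wy": 0,"wz": 0},
  {"claw": 0,"tx": 0,"ty": 0,"tz": 0,"wx": 0,"wy": 0,"wz": 0},
  {"claw": 0,"tx": 0,"ty": 0,"tz": 0,"wx": 0,"wy": 0,"wz": 0},
])

```text
time: 13.35
eef_pos: [0.4209, 0.2524, 0.1417]
tool_rot: [3.141, -0.001, 0.002]
wrist_force: [0.3, 0.1, 0.2]
gripper_width: 0.0032
grasp_force: 0.0
```

```bash
cat > s.py <<'E'
from h import *
o=get_obs();e=o['eef_pos'];print(o['time'],e,o['tool_rot'],o['gripper_width'],o['wrist_force'])
im,d,p=grab('wrist');W=world(d,p);im=im.astype(np.int32)
cv2.imwrite('pics/w6.png',im.astype(np.uint8))
t=(im[...,2]-im[...,0]>45)&(abs(W[...,2]-.03)<.012)&(W[...,2]>.021)&(np.hypot(W[...,0]-.4797,W[...,1]-.252)<.04);t=cv2.morphologyEx(t.astype(np.uint8),cv2.MORPH_OPEN,np.ones((5,5)))>0
q=W[t];print(t.sum(),q.mean(0),cv2.minAreaRect(q[:,:2].astype(np.float32)*1000))
c=q[:,:2]-[.4797,.252];k=(abs(c)<.022).all(1);c=c[k];print('plane',np.linalg.lstsq(np.c_[c,np.ones(len(c))],q[k][:,2],rcond=None)[0])
m=(W[...,2]>.034)&(W[...,2]<.04)&(np.hypot(W[...,0]-.479,W[...,1]-.251)<.05)
n,l,s,c=cv2.connectedComponentsWithStats(m.astype(np.uint8))
for i in range(1,n):
    if s[i,4]>40: print(s[i,4],W[l==i].mean(0).round(4))
g=(np.hypot(W[...,0]-.4797,W[...,1]-.252)<.1)&(abs(W[...,2]-.012)<.004)&(im[...,2]-im[...,0]>50);print('board z',np.median(W[g][:,2]))
E
python3 s.py
```

```text
13.35 [0.42093394 0.252437   0.14166317] [ 3.14130337e+00 -1.09077662e-03  2.23457584e-03] 0.0032072611459151917 [0.29850518 0.13871272 0.22387908]
6618 [0.47987291 0.25210143 0.03179897] ((478.8851623535156, 252.08926391601562), (56.09907531738281, 57.28628158569336), 89.97675323486328)
plane [-0.0001965  -0.00018264  0.03185846]
172 [0.5269 0.2473 0.0363]
284 [0.5149 0.252  0.0348]
120 [0.5125 0.2746 0.0367]
120 [0.5126 0.2292 0.0367]
123 [0.5017 0.285  0.0368]
125 [0.5018 0.2187 0.0369]
101 [0.456  0.285  0.0369]
101 [0.4561 0.2186 0.0368]
97 [0.4457 0.2745 0.0368]
94 [0.4457 0.2291 0.0369]
233 [0.4432 0.2518 0.0348]
82 [0.4302 0.2512 0.0368]
board z 0.01306559766905846
```

View pics/w6.png

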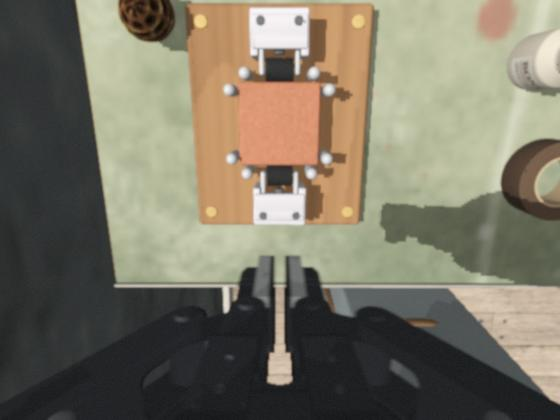

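apply_moves([
  {"claw": 0,"tx": 0.5,"ty": 0,"tz": -0.3,"wx": 0,"wy": 0,"wz": 0},
  {"claw": 0,"tx": 0.62,"ty": 0,"tz": -0.6,"wx": 0,"wy": 0,"wz": 0},
  {"claw": 0,"tx": 0,"ty": 0,"tz": -0.7,"wx": 0,"wy": 0,"wz": 0},
  {"claw": 0,"tx": 0,"ty": 0,"tz": -0.6,"wx": 0,"wy": 0,"wz": 0},
  {"claw": 0,"tx": 0,"ty": 0,"tz": -0.4,"wx": 0,"wy": 0,"wz": 0},
  {"claw": 0,"tx": 0,"ty": 0,"tz": 0,"wx": 0,"wy": 0,"wz": 0},
  {"claw": 0,"tx": 0,"ty": 0,"tz": 0,"wx": 0,"wy": 0,"wz": 0},
])

```text
time: 13.98
eef_pos: [0.4639, 0.2523, 0.0357]
tool_rot: [3.14, 0.004, 0.003]
wrist_force: [0.4, 0.7, 0.2]
gripper_width: -0.0002
grasp_force: 0.0
```

apply_moves([
  {"claw": 0,"tx": 0,"ty": 0,"tz": -0.1,"wx": 0,"wy": 0,"wz": 0},
  {"claw": 0,"tx": 0,"ty": 0,"tz": -0.05,"wx": 0,"wy": 0,"wz": 0},
  {"claw": 0,"tx": 0,"ty": 0,"tz": -0.03,"wx": 0,"wy": 0,"wz": 0},
  {"claw": 0,"tx": 0,"ty": 0,"tz": 0,"wx": 0,"wy": 0,"wz": 0},
])

```text
time: 14.32
eef_pos: [0.4654, 0.2531, 0.0309]
tool_rot: [-3.141, -0.001, 0.003]
wrist_force: [0.1, -0.3, 0.2]
gripper_width: 0.0002
grasp_force: 0.0
```

apply_moves([
  {"claw": 0,"tx": 0,"ty": 0,"tz": -0.06,"wx": 0,"wy": 0,"wz": 0},
  {"claw": 0,"tx": 0,"ty": 0,"tz": -0.03,"wx": 0,"wy": 0,"wz": 0},
  {"claw": 0,"tx": 0,"ty": 0,"tz": 0,"wx": 0,"wy": 0,"wz": 0},
  {"claw": 0,"tx": 0,"ty": 0,"tz": 0,"wx": 0,"wy": 0,"wz": 0},
])

```text
time: 14.65
eef_pos: [0.4658, 0.2532, 0.03]
tool_rot: [3.14, -0.003, 0.003]
wrist_force: [-6.9, -4.4, 27.3]
gripper_width: 0.0002
grasp_force: 14.1
```

apply_moves([
  {"claw": 0,"tx": 0,"ty": 0,"tz": 0.25,"wx": 0,"wy": 0,"wz": 0},
  {"claw": 0,"tx": 0.35,"ty": 0,"tz": 0.1,"wx": 0,"wy": 0,"wz": 0},
  {"claw": 0,"tx": 0.35,"ty": 0,"tz": 0,"wx": 0,"wy": 0,"wz": 0},
  {"claw": 0,"tx": 0,"ty": 0,"tz": -0.2,"wx": 0,"wy": 0,"wz": 0},
  {"claw": 0,"tx": 0,"ty": 0,"tz": -0.1,"wx": 0,"wy": 0,"wz": 0},
  {"claw": 0,"tx": 0,"ty": 0,"tz": -0.05,"wx": 0,"wy": 0,"wz": 0},
  {"claw": 0,"tx": 0,"ty": 0,"tz": 0,"wx": 0,"wy": 0,"wz": 0},
  {"claw": 0,"tx": 0,"ty": 0,"tz": 0,"wx": 0,"wy": 0,"wz": 0},
])

```text
time: 15.32
eef_pos: [0.4946, 0.2528, 0.03]
tool_rot: [3.14, -0.005, 0.002]
wrist_force: [-2.0, -5.5, 30.8]
gripper_width: -0.0
grasp_force: 15.6
```

Both sides stop at z = 0.030 (the seated face height) under about 30 N. Retreat and check.

apply_moves([
  {"claw": 0,"tx": 0,"ty": 0,"tz": 0.3,"wx": 0,"wy": 0,"wz": 0},
  {"claw": 0,"tx": 0,"ty": 0,"tz": 0.7,"wx": 0,"wy": 0,"wz": 0},
  {"claw": 0,"tx": -0.5,"ty": 0,"tz": 0.8,"wx": 0,"wy": 0,"wz": 0},
  {"claw": 0,"tx": -0.7,"ty": 0,"tz": 0.8,"wx": 0,"wy": 0,"wz": 0},
  {"claw": 0,"tx": -0.5,"ty": 0,"tz": 0.3,"wx": 0,"wy": 0,"wz": 0},
  {"claw": 0,"tx": 0,"ty": 0,"tz": 0,"wx": 0,"wy": 0,"wz": 0},
  {"claw": 0,"tx": 0,"ty": 0,"tz": 0,"wx": 0,"wy": 0,"wz": 0},
])

```text
time: 15.9
eef_pos: [0.4242, 0.2528, 0.1423]
tool_rot: [3.141, -0.001, 0.005]
wrist_force: [0.3, -1.3, -0.4]
gripper_width: 0.0005
grasp_force: 0.0
```

```bash
python3 s.py | head -4
```

```text
15.9 [0.4242257  0.25279736 0.14227524] [ 3.14075011e+00 -9.23843144e-04  4.65256153e-03] 0.0005459964572942622 [ 0.31488578 -1.25354867 -0.38129341]
6503 [0.48001344 0.25207159 0.03110483] ((479.0016174316406, 252.228759765625), (57.27417755126953, 56.064327239990234), 0.20120292901992798)
plane [0.00023335 0.00016862 0.03114702]
94 [0.5278 0.2512 0.0368]
```

Level, centred and down.

```bash
python3 -c "
from bench import job
print(job.job_done())"
```

```text
the job is handed in; nothing more can be done
None
```

The square tile was turned to the hood's opening, lifted out, and pressed into the nest; in the last check it was level, centred to about 1 mm and at its seated height, so I handed the job in at 16 s (the handing-in returned no verdict).

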